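# Lock the blue lamp case with the slot key

### The arm

A 7-joint arm with a two-finger parallel gripper is mounted at the origin on a cart in front of the work surface, level with it; the furniture and walls round the work are solid. World frame = base frame: x ahead of the robot, y to its left, z up, the work surface at z = 0. Lengths are in m, angles in rad, forces in N, time in s.
With the tool pointing down it reaches from about 0.425 to 0.875 m from the base axis. Payload 9.9 kg.
Tool frame: the origin (TCP) lies midway between the tips of the shut fingers; the grasp point (between the pads) lies grip_point_offset behind it (grip_point_offset is the distance from the TCP to the grasp point, in m); z points along the fingers, y is the direction in which the jaws open and shut (so a half turn about z gives the same grasp; the last joint's range is limited). The gripper opens to 85 mm and grips with 20 to 120 N. Pads are 22 mm wide; open, the fingers measure 114 mm over their backs; the gripper's body (76 mm by 85 mm) begins 54 mm behind the grasp point. The pads swing forward as they close: fully open they stand 13 mm farther back than shut.
Start: joints at [1.263, 0.576, 0.025, 1.437, -0.015, 1.129, -0.057], TCP at [0.15, -0.658, 0.231] pointing down, gripper open.
Joint ranges: [-2.76, 2.76], [-0.34, 2.15], [-1.52, 1.57], [0.19, 2.46], [-1.09, 4.23], [0.17, 1.99], [-2.82, 2.82]. Speed limits (rad/s): [2.22, 2.22, 3.01, 3.01, 3.14, 3.14, 3.14].

### API

Orientations are given as a unit quaternion [x, y, z, w].
In Python, from workcell import * gives the robot as it stands.
- The arm moves only by the tool step_arm, never from a script. Its arguments are lists of equal length, an entry for each row: "delta_pos": the shift along the tool's x, y, z in cm, a list of three; "rot": the turn, a rotation vector about the tool's x, y, z in degrees, a list of three. A call has 1 to 8 rows; each row shifts and turns the commanded pose from where the row before left it, along the tool's axes as they then stand; what a row does not reach is not made up. A row lasts 1/8 s, in which the tool goes at most 62.5 mm and 10.7 degrees, less where a joint would pass 70% of its speed; a pose out of reach is approached as far as the arm can. A call is refused whole if a number of a shift passes 6.25 or a number of a turn 10.7, either way. A call with a gripper value outside its range is refused whole. "hand" is the finger opening in cm, from 0 to 8.54, set as the call begins (left out, the last holds). The fingers move at their own pace and stop on an object; the grip force is fixed at half the most. Time passes only in rows, so rows that do not move let the fingers close. It gives the time, the measured TCP pose, the force and the opening at its end, in the units of the state.
- read_state(): the state, without advancing time (a new reading comes with each control period).
- snapshot(name): name is "scene" or "top" or "wrist"; returns the picture (384x512x3 uint8, red, green, blue); there is no depth.
- camera_info(name): a dict with "fov_y" (degrees; the focal length in pixels is half the picture's height over the tangent of half this angle, whatever the lens; pixels are square), "cx", "cy" (the principal point, pixels), "D" ([k1, k2, p1, p2, k3] as OpenCV has them; the pictures are not rectified), "R" (3x3) and "t" (3): a world point X has camera coordinates R X + t. Camera axes: x right, y down, z forward; pixel columns grow to the right and rows downward; lengths in m; the calibration is good to about 2 mm. A picture is of the moment at which its call begins: read the wrist's pose just before it. camera_info takes no time and is no camera call; for the wrist camera it gives the pose at the moment of the call.
- close_job(): hands the job in, once; it reports no verdict.
The state is a dict: "time_s": time; "joint_positions": joint angles; "dq": joint speeds; "tau": joint torques, N m; "tcp_pos": TCP position; "tcp_rot": TCP orientation; "ft_force": force on the tool from outside, world axes, zero at the start; "moment": the same for the moment, N m; "opening": finger opening in m.
Only numpy, scipy, OpenCV 4.12 (cv2) and the standard library are available. Lean on these libraries where they do the work, as an engineer would, in place of code of your own. Each camera call takes 0.05 s, during which the arm holds its last target.

### The job

Of the two spare-lamp cases, the blue-lidded one is still unlocked. Take the orange key from its stand, seat its blade in the slotted screw on the blue lid and turn the screw clockwise to its stop, so that the slot lines up with the white marks; then put the key back upright in its stand. Turn the screw with the key only, keep the fingers off the blue case, and leave the yellow case locked.

Things in the scene. Friction and masses are not known exactly. Their poses are not given: they have to be found in the camera images.
- key: Loose key, 104 mm tall, 0.12 kg. Origin: centre of the blade's lower edge; z up to the handle. Steel blade 24 mm wide along its x, 4 mm thick along y, 18 mm high; round shank 12 mm across; black flange 50 mm across, 55 to 60 mm up; orange flat handle 60 to 104 mm up, 30 mm wide along x, 14 mm thick along y (grip across the 14 mm). Alike when turned half round.
- key_stand: Fixed upright aluminium tube, 70 mm tall, 56 mm across, open bore 36 mm across, on a dark foot 80 mm across. Origin: centre of its underside on the bench, z up. The key hangs in it, its flange on the rim: the key's origin is then 15 mm above the stand's origin. Any key yaw will do.
- case_blue: Fixed grey case, 112 x 112 mm, blue lid, top 45 mm up. Origin: centre of its underside, z up; x runs along the two white marks on the lid. Its captive screw stands on the z axis: round steel head 44 mm across, top 59 mm above the origin, one straight slot right across it, 10 mm wide (14 mm at the chamfered mouth), floor 49 mm above the origin.
- screw_blue (a joint): Blue case's screw, rad, growing clockwise seen from above: 0 unlocked, hard stop at 1.2 locked; starts at 0 to 0.25. Slot direction: (1.2 - value) counterclockwise from the case's x axis. Friction 0.06 N m holds it where left. The blade is loose in the slot: the key turns up to about 0.25 rad before it drives, so it ends up to 0.25 rad past the marks.
- case_yellow: Bystander: the same fixed case with a yellow lid and black marks, same frame and sizes. Either case may stand on the left.
- screw_yellow (a joint): Yellow case's screw, rad, same meaning; already locked (1.1 to 1.2) and must stay so (above 1.0).
There are look-alikes about, which are no part of the job. Leave any red look-alike of the key alone.

How it is judged:
On the way, in this order (a step that is already met when the one before it is completed fails the run):
1. the key's blade is seated in the slot of the blue case's screw (horizontal distance between key and case_blue below 0.012 m and z of key in the frame of case_blue below 0.055 m and angle between key's own z axis and vertical below 0.25 rad), for 0.1 s.
2. the blue case's screw has been turned to its stop with the key still in the slot (value of joint screw_blue above 1 rad and horizontal distance between key and case_blue below 0.015 m and z of key in the frame of case_blue below 0.058 m), for 0.1 s.
At the end, for the whole second after the job is handed in: The blue case's screw is locked (joint above 1.0 rad, that is within 11 degrees of its stop), the yellow case's screw is still above 1.0 rad, and the key stands at rest in its stand: within 15 mm of the stand's axis, its flange within 7 mm of the rim, within 0.2 rad of upright (value of joint each of screw_blue, screw_yellow above 1 rad and horizontal distance between key and key_stand below 0.015 m and z of key in the frame of key_stand below 0.022 m and angle between key's own z axis and vertical below 0.2 rad and linear speed of key below 0.02 m/s); the robot touches nothing.
It fails at once if the fingers press on the blue case or its screw (more than 4 N) (contact force between the fingers and case_blue above 4 N).
It fails at once if the yellow case's screw is unlocked (below 1.0 rad) (value of joint screw_yellow below 1 rad).
It also fails if it takes over 46 s, if anything falls off the work surface, if the arm or the gripper's body presses on something with over 40 N, if the wrist force passes 120 N, or if a joint passes its speed limit or range.

## Working session

There is one attempt and no reset: what is moved stays moved. The work goes in short steps, Python scripts to look and compute and a tool call to move; the robot and the scene stay as the last step left them, time stands still between calls to the robot, and variables do not carry over. Pictures are saved under pics/ and viewed, and the job is handed in when it is done.

Besides the shell and the picture viewer there is one more tool, called as a command line: name --argument value ..., lists and objects as JSON in quotes. step_arm: Moves the arm, as the interface text tells. Its arguments: {"type":"object","properties":{"delta_pos":{"type":"array"},"rot":{"type":"array"},"hand":{"type":"number"}},"required":["delta_pos","rot"]}

```bash
mkdir -p pics; ls; python3 - <<'E'
from workcell import *
import cv2,numpy as np
s=read_state();print(s['time_s'],s['tcp_pos'],s['tcp_rot'],s['opening'],s['ft_force'])
try: print(grip_point_offset)
except Exception as e: print(e)
for n in ['scene','top','wrist']:
    i=camera_info(n);print(n,i)
    cv2.imwrite(f'pics/{n}0.png',cv2.cvtColor(snapshot(n),cv2.COLOR_RGB2BGR))
E
```

```text
pics
0.0 [ 0.14970295 -0.65773452  0.23044451] [ 9.93743772e-01  1.11680939e-01 -1.41924262e-04 -8.14748716e-04] 0.08611706857180602 [-0.66686813  0.38184387 -1.06625479]
0.0187
scene {'fov_y': 44.39991348607138, 'cx': 253.05842624430008, 'cy': 196.32561065661682, 'D': array([-0.09502021,  0.        ,  0.        ,  0.        ,  0.        ]), 'R': array([[-0.70949432,  0.70469941,  0.00406905],
       [ 0.43217316,  0.43966006, -0.78735341],
       [-0.55663648, -0.55686423, -0.61648848]]), 't': array([ 0.31862945, -0.14718708,  1.42959856])}
top {'fov_y': 44.86120553553588, 'cx': 256.3343592988443, 'cy': 198.29706517239512, 'D': array([-0.18412269,  0.        ,  0.        ,  0.        ,  0.        ]), 'R': array([[-0.01718685, -0.99975357,  0.01405001],
       [-0.98573745,  0.01458973, -0.16765686],
       [ 0.16741056, -0.01673112, -0.98574529]]), 't': array([-5.28575652e-04,  4.77587608e-01,  1.06966511e+00])}
wrist {'fov_y': 58.7160955337406, 'cx': 247.42458209251362, 'cy': 189.62957241481453, 'D': array([-0.04368517,  0.        ,  0.        ,  0.        ,  0.        ]), 'R': array([[ 0.2224508 , -0.97494214, -0.00186272],
       [-0.93932435, -0.2148349 ,  0.26742424],
       [-0.26112333, -0.05773904, -0.96357709]]), 't': array([-0.67434892, -0.03598465,  0.37876078])}
```

View pics/scene0.png

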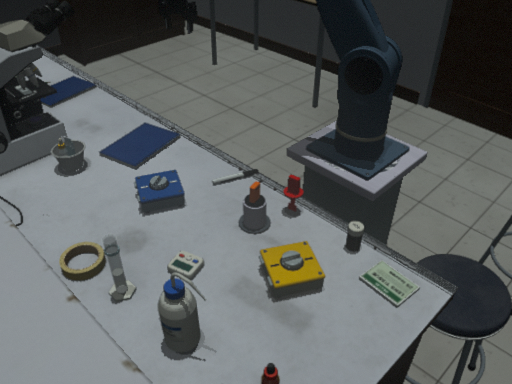

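View pics/top0.png

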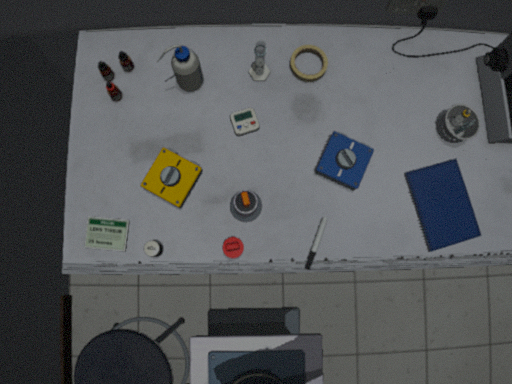

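View pics/wrist0.png

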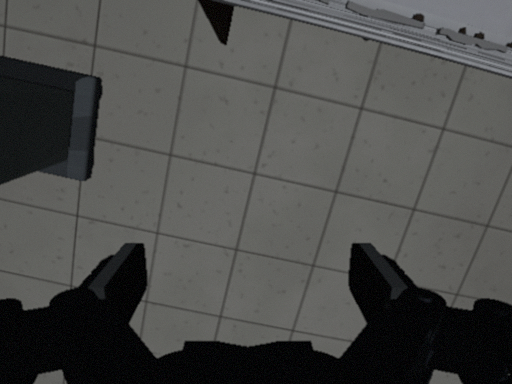

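The top view shows the key stand at about (245,205), with the orange handle at (245,198). The blue case is at (345,160), the yellow case at (171,177), and the red look-alike at (233,247). Next I'll measure these by triangulating across the two fixed views.

```bash
cat > h.py <<'E'
import cv2,numpy as np
from workcell import *
def K(i):
    f=192/np.tan(np.radians(i['fov_y']/2)); return np.array([[f,0,i['cx']],[0,f,i['cy']],[0,0,1]])
def ray(i,uv):
    p=cv2.undistortPoints(np.array([[uv]],float),K(i),i['D'])[0,0]
    d=i['R'].T@np.array([p[0],p[1],1]); return -i['R'].T@i['t'], d/np.linalg.norm(d)
def onz(i,uv,z):
    c,d=ray(i,uv); return c+d*(z-c[2])/d[2]
def tri(obs):
    A=np.zeros((3,3));b=np.zeros(3);rs=[ray(*o) for o in obs]
    for c,d in rs:
        P=np.eye(3)-np.outer(d,d);A+=P;b+=P@c
    X=np.linalg.solve(A,b);return X,[np.linalg.norm((np.eye(3)-np.outer(d,d))@(X-c)) for c,d in rs]
def proj(i,X):
    r,_=cv2.Rodrigues(i['R']);return cv2.projectPoints(np.array([X],float),r,i['t'],K(i),i['D'])[0][0,0]
def blobs(im,lo,hi,amin=20):
    hsv=cv2.cvtColor(im,cv2.COLOR_RGB2HSV);m=cv2.inRange(hsv,lo,hi)
    n,l,s,c=cv2.connectedComponentsWithStats(m)
    return [(s[k,4],c[k].round(1),s[k,:4]) for k in range(1,n) if s[k,4]>=amin],l
def save(im,name): cv2.imwrite('pics/'+name+'.png',cv2.cvtColor(im,cv2.COLOR_RGB2BGR))
def load(name): return cv2.cvtColor(cv2.imread('pics/'+name+'.png'),cv2.COLOR_BGR2RGB)
E
python3 - <<'E'
from h import *
for n in ['top','scene']:
    im=load(n+'0')
    for nm,lo,hi in [('blue',(100,120,50),(125,255,255)),('yel',(20,150,80),(32,255,255)),('or',(5,150,80),(16,255,255))]:
        print(n,nm,[(a,tuple(c),tuple(s)) for a,c,s in blobs(im,lo,hi)[0]])
t=load('top0')[120:270,140:390]; s=load('scene0')[150:310,120:340]
save(cv2.resize(t,None,fx=3,fy=3,interpolation=cv2.INTER_CUBIC),'tz')
save(cv2.resize(s,None,fx=3,fy=3,interpolation=cv2.INTER_CUBIC),'sz')
E
```

```text
top blue [(np.int32(132), (np.float64(181.6), np.float64(52.9)), (np.int32(175), np.int32(46), np.int32(14), np.int32(14))), (np.int32(1478), (np.float64(344.2), np.float64(160.0)), (np.int32(317), np.int32(132), np.int32(56), np.int32(56))), (np.int32(4099), (np.float64(443.1), np.float64(204.4)), (np.int32(407), np.int32(160), np.int32(73), np.int32(91)))]
top yel [(np.int32(20), (np.float64(465.2), np.float64(113.5)), (np.int32(463), np.int32(110), np.int32(7), np.int32(7))), (np.int32(1642), (np.float64(170.8), np.float64(177.0)), (np.int32(141), np.int32(148), np.int32(60), np.int32(59)))]
top or [(np.int32(75), (np.float64(245.0), np.float64(198.0)), (np.int32(241), np.int32(192), np.int32(9), np.int32(13)))]
scene blue [(np.int32(602), (np.float64(65.8), np.float64(89.5)), (np.int32(40), np.int32(77), np.int32(53), np.int32(28))), (np.int32(1486), (np.float64(139.2), np.float64(143.6)), (np.int32(102), np.int32(124), np.int32(75), np.int32(41))), (np.int32(747), (np.float64(158.6), np.float64(186.3)), (np.int32(136), np.int32(170), np.int32(47), np.int32(32))), (np.int32(226), (np.float64(173.4), np.float64(286.9)), (np.int32(164), np.int32(279), np.int32(20), np.int32(16)))]
scene yel [(np.int32(1532), (np.float64(291.2), np.float64(265.2)), (np.int32(261), np.int32(242), np.int32(64), np.int32(46)))]
scene or [(np.int32(39), (np.float64(254.6), np.float64(185.0)), (np.int32(250), np.int32(182), np.int32(10), np.int32(7)))]
```

View pics/tz.png

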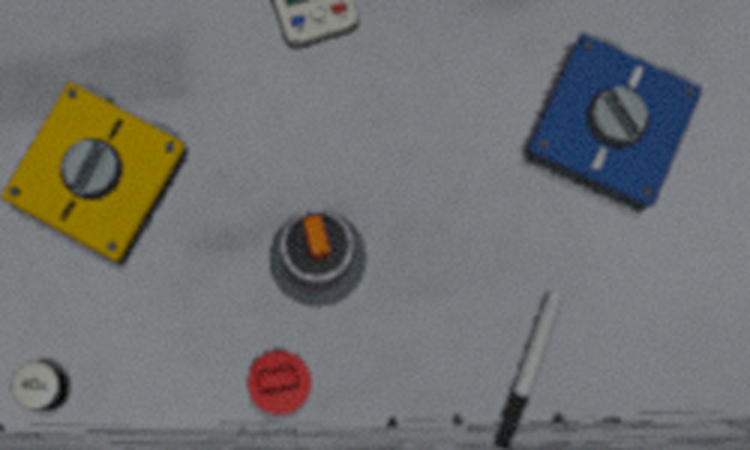

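View pics/sz.png

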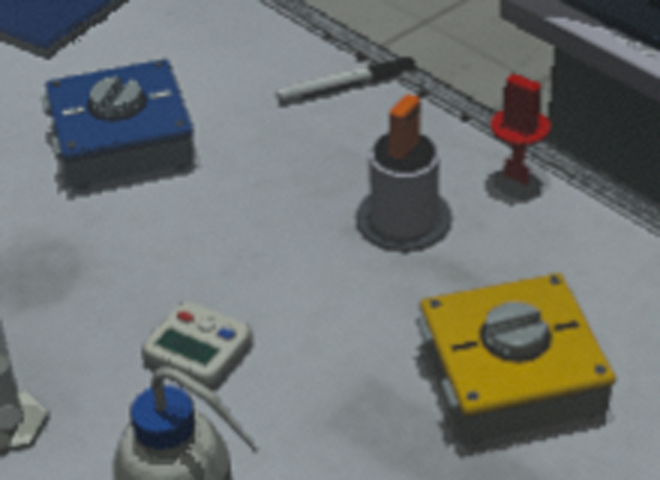

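```bash
python3 - <<'E'
from h import *
T,S=camera_info('top'),camera_info('scene')
z=lambda o,x,y:(o[0]+(x+.5)/3-.5,o[1]+(y+.5)/3-.5)
t=lambda x,y:z((140,120),x,y); s=lambda x,y:z((120,150),x,y)
for n,a,b in [('handle top',t(316,232),s(404,104)),('screwB',t(621,113),s(118,94)),('screwY',t(92,164),s(516,326)),('rim',t(316,246),s(404,155)),('foot',t(317,262),s(404,217)),
 ('mB far',t(637,76),s(148,96-14+0)),('mB near',t(599,158),s(73,111))]:
    print(n,*[v if isinstance(v,list) else v.round(4) for v in tri([(T,a),(S,b)])])
for n,a,h in [('mark far',t(637,76),.045),('mark near',t(599,158),.045),('screw',t(621,113),.059),('slot a',t(609,97),.059),('slot b',t(634,131),.059),('h a',t(312,218),.119),('h b',t(320,250),.119)]: print(n,onz(T,a,h).round(4))
E
```

```text
handle top [0.467  0.0194 0.1157] [np.float64(0.0015242506823194182), np.float64(0.0015242506823193224)]
screwB [ 0.5706 -0.2264  0.0512] [np.float64(0.0034522358413782437), np.float64(0.0034522358413783044)]
screwY [0.5353 0.1986 0.0521] [np.float64(0.0023324214593805), np.float64(0.002332421459380477)]
rim [0.4654 0.0193 0.0643] [np.float64(0.0007210493413118577), np.float64(0.0007210493413118655)]
foot [ 0.4634  0.0187 -0.0028] [np.float64(8.502801392419154e-05), np.float64(8.502801392410899e-05)]
mB far [ 0.5742 -0.2143  0.0817] [np.float64(0.02905175672137035), np.float64(0.029051756721370475)]
mB near [ 0.5701 -0.239   0.0164] [np.float64(0.03337557001958753), np.float64(0.0333755700195874)]
mark far [ 0.6061 -0.2454  0.045 ]
mark near [ 0.5375 -0.2101  0.045 ]
screw [ 0.5712 -0.2272  0.059 ]
slot a [ 0.5846 -0.2181  0.059 ]
slot b [ 0.5562 -0.237   0.059 ]
h a [0.478 0.021 0.119]
h b [0.4539 0.0155 0.119 ]
```

step_arm --delta_pos '[[3.3,-2.0,-0.3],[3.3,-2.0,-0.3],[3.3,-2.0,-0.3],[3.3,-2.0,-0.3],[3.3,-2.0,-0.3],[3.3,-2.0,-0.3],[3.3,-2.0,-0.3],[3.3,-2.0,-0.3]]' --rot '[[0,0,0],[0,0,0],[0,0,0],[0,0,0],[0,0,0],[0,0,0],[0,0,0],[0,0,0]]' --hand 8.5

```text
time_s: 1.15
tcp_pos: [0.3725, -0.4425, 0.2552]
tcp_rot: [0.994, 0.112, -0.0, -0.0]
ft_force: [-0.2, -0.1, 0.2]
opening: 0.0851
```

step_arm --delta_pos '[[3.3,-2.0,-0.3],[3.3,-2.0,-0.3],[3.3,-2.0,-0.3],[3.3,-2.0,-0.3],[3.3,-2.0,-0.3],[3.3,-2.0,-0.3],[3.3,-2.0,-0.3],[3.3,-2.0,-0.3]]' --rot '[[0,0,0],[0,0,0],[0,0,0],[0,0,0],[0,0,0],[0,0,0],[0,0,0],[0,0,0]]'

```text
time_s: 2.15
tcp_pos: [0.5943, -0.228, 0.2791]
tcp_rot: [0.994, 0.112, -0.0, -0.0]
ft_force: [-0.3, 0.1, 0.6]
opening: 0.0849
```

step_arm --delta_pos '[[0,0,0],[0,0,0]]' --rot '[[0,0,0],[0,0,0]]'

```text
time_s: 2.4
tcp_pos: [0.5931, -0.2294, 0.2789]
tcp_rot: [0.994, 0.112, -0.001, 0.0]
ft_force: [-0.7, 0.1, -0.4]
opening: 0.0853
```

```bash
cat > w.py <<'E'
import sys,pickle
from h import *
n=sys.argv[1]
s=read_state();i=camera_info('wrist');im=snapshot('wrist')
print(s['time_s'],s['tcp_pos'].round(4),s['tcp_rot'].round(4),s['joint_positions'].round(2),np.abs(s['dq']).max().round(3))
pickle.dump((i,s),open(n+'.pkl','wb'));save(im,n)
E
python3 w.py w1
```

```text
2.4 [ 0.5931 -0.2294  0.2789] [ 9.938e-01  1.116e-01 -5.000e-04  1.000e-04] [ 0.33  0.48 -0.06  1.47  0.03  1.19 -1.08] 0.016
```

View pics/w1.png

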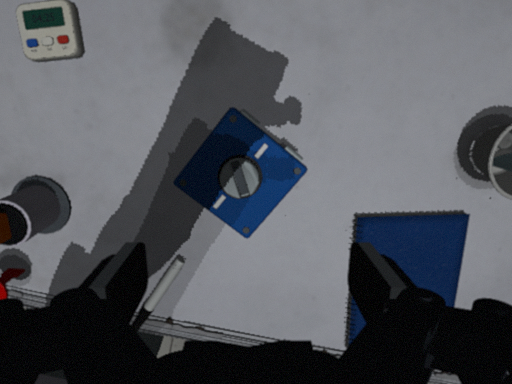

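The wrist view shows the blue lid with its screw at about (239,177) and the marks at (263,151) and (219,201). I'll measure these here, then move and take a second view for the heights.

```bash
cat > m.py <<'E'
import sys,pickle
from h import *
n=sys.argv[1];x0,y0,w,hh=map(int,sys.argv[2:6]);f=int(sys.argv[6])
im=load(n)[y0:y0+hh,x0:x0+w]
g=cv2.resize(im,None,fx=f,fy=f,interpolation=cv2.INTER_CUBIC)
g=np.clip(g.astype(float)*float(sys.argv[7]) if len(sys.argv)>7 else g,0,255).astype(np.uint8)
save(g,n+'z')
E
python3 m.py w1 170 100 145 145 4 1.6
python3 - <<'E'
from h import *
im=load('w1')
hsv=cv2.cvtColor(im,cv2.COLOR_RGB2HSV);m=cv2.inRange(hsv,(100,120,40),(125,255,255));m[:, :170]=0;m[:,315:]=0;m[245:]=0;m[:95]=0
c=max(cv2.findContours(m,cv2.RETR_EXTERNAL,cv2.CHAIN_APPROX_NONE)[0],key=cv2.contourArea)
r=cv2.minAreaRect(c);print('lid',r,cv2.boxPoints(r))
roi=np.zeros_like(m);cv2.fillConvexPoly(roi,cv2.convexHull(c),255);roi=cv2.erode(roi,np.ones((7,7)))
w=(roi>0)&(hsv[...,1]<90)
n,l,s,cc=cv2.connectedComponentsWithStats(w.astype(np.uint8))
for k in range(1,n):
    if s[k,4]>20: print(s[k],cc[k].round(2))
E
```

```text
lid ((239.7622833251953, 173.38523864746094), (97.69214630126953, 95.13141632080078), 39.80556869506836) [[171.78687  178.65575 ]
 [232.6885   105.573746]
 [307.7377   168.11473 ]
 [246.83606  241.19673 ]]
[230 115   6   7  35] [232.57 118.23]
[254 143  14  16  98] [260.57 150.66]
[ 218  155   44   44 1426] [239.88 176.84]
[294 168   7   6  33] [296.61 170.52]
[213 195  13  14  84] [218.95 201.36]
[243 227   6   6  23] [245.48 229.61]
```

View pics/w1z.png

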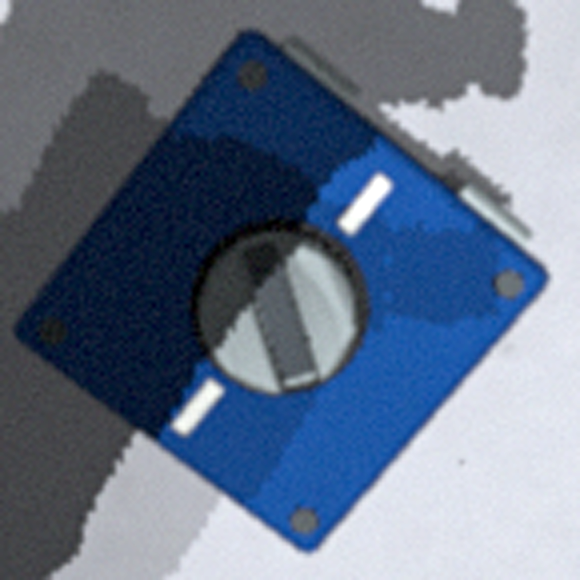

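```bash
python3 - <<'E'
from h import *
import pickle
i,s=pickle.load(open('w1.pkl','rb'))
z=lambda x,y:(170+(x+.5)/4-.5,100+(y+.5)/4-.5)
P={}
for n,uv,h in [('b1',(232.57,118.23),.045),('b2',(296.6,170.5),.045),('b3',(245.5,229.6),.045),('b4',z(54,332),.045),('m1',z(365,204),.045),('m2',z(196,408),.045),('screw',z(281,306),.059),('sa',z(257,252),.052),('sb',z(300,378),.052)]:
    P[n]=onz(i,uv,h);print(n,P[n].round(4))
a=lambda v:np.degrees(np.arctan2(v[1],v[0]))
print('bolts c',(P['b1']+P['b2']+P['b3']+P['b4'])/4,'marks c',(P['m1']+P['m2'])/2)
print('case ang',a(P['m1']-P['m2']),a(P['b1']-P['b4']),a(P['b2']-P['b3']),'slot',a(P['sa']-P['sb']))
E
```

```text
b1 [ 0.631  -0.2044  0.045 ]
b2 [ 0.5904 -0.2871  0.045 ]
b3 [ 0.5078 -0.2467  0.045 ]
b4 [ 0.548  -0.1646  0.045 ]
m1 [ 0.6034 -0.2425  0.045 ]
m2 [ 0.5348 -0.2087  0.045 ]
screw [ 0.5731 -0.2257  0.059 ]
sa [ 0.5849 -0.2161  0.052 ]
sb [ 0.5523 -0.2356  0.052 ]
bolts c [ 0.56932511 -0.22568982  0.045     ] marks c [ 0.56909997 -0.22559989  0.045     ]
case ang -26.262066385534606 -25.612823918465644 -26.07701412235352 slot 30.864314883904775
```

step_arm --delta_pos '[[-0.6,-3.3,0],[-0.6,-3.3,0],[-0.6,-3.3,0],[0,0,0]]' --rot '[[0,0,0],[0,0,0],[0,0,0],[0,0,0]]'

```text
time_s: 2.95
tcp_pos: [0.553, -0.1351, 0.2798]
tcp_rot: [0.994, 0.112, 0.0, -0.0]
ft_force: [0.3, -0.6, 0.1]
opening: 0.0849
```

```bash
python3 w.py w2
```

```text
2.95 [ 0.553  -0.1351  0.2798] [ 9.937e-01  1.125e-01  1.000e-04 -3.000e-04] [ 0.22  0.38 -0.08  1.65  0.03  1.12 -1.22] 0.039
```

step_arm --delta_pos '[[-0.6,-3.3,0],[-0.6,-3.3,0],[-0.6,-3.3,0],[-0.6,-3.3,0],[-0.6,-3.3,0],[0,0,0]]' --rot '[[0,0,0],[0,0,0],[0,0,0],[0,0,0],[0,0,0],[0,0,0]]'

```text
time_s: 3.75
tcp_pos: [0.488, 0.0185, 0.2795]
tcp_rot: [0.994, 0.112, 0.0, -0.0]
ft_force: [0.4, -0.5, 0.2]
opening: 0.0849
```

```bash
python3 w.py w3
```

```text
3.75 [0.488  0.0185 0.2795] [ 9.937e-01  1.124e-01  2.000e-04 -1.000e-04] [-0.02  0.25 -0.15  1.84  0.04  1.05 -1.53] 0.045
```

View pics/w2.png

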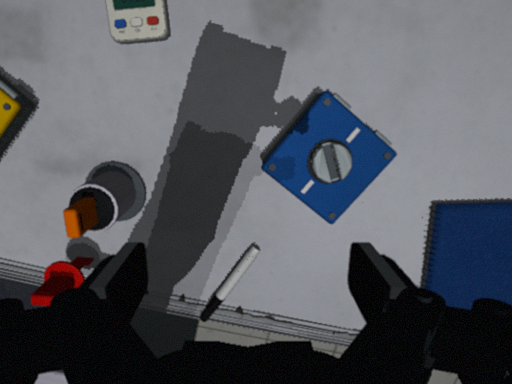

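View pics/w3.png

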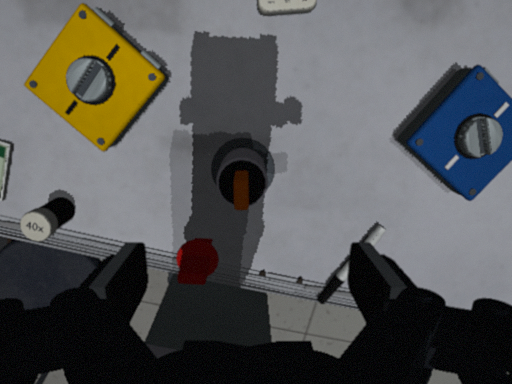

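In w2 the blue screw is at (331,162) and the key's handle top at (72,222). In w3 the screw is at (479,136) and the handle at (241,190). Zooming in on both.

```bash
cp w3.pkl w3b.pkl; cp pics/w3.png pics/w3b.png; python3 m.py w2 255 85 145 145 4 1.3; python3 m.py w3 190 130 110 110 5 2; python3 m.py w2 255 85 145 145 4 1.3; cp pics/w2z.png pics/w2bz.png; python3 m.py w2 50 150 110 110 5 1.6; python3 m.py w3b 395 60 117 145 4 1.5
```

```text
(no output)
```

View pics/w2bz.png

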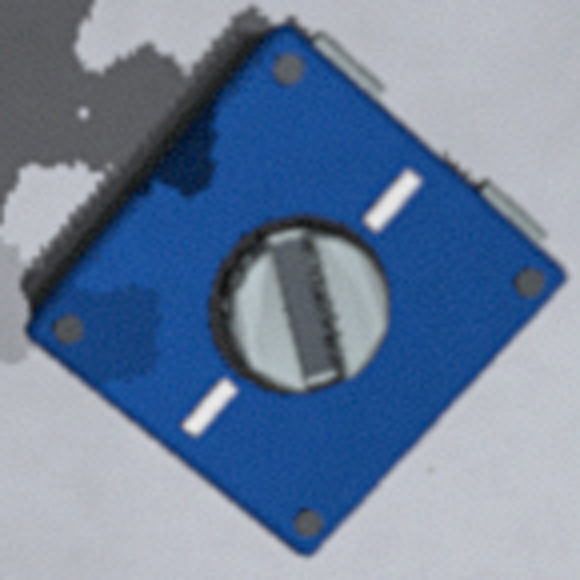

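View pics/w2z.png

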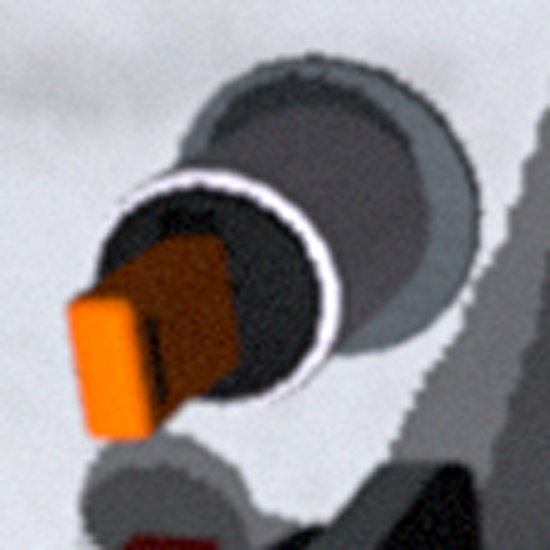

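View pics/w3z.png

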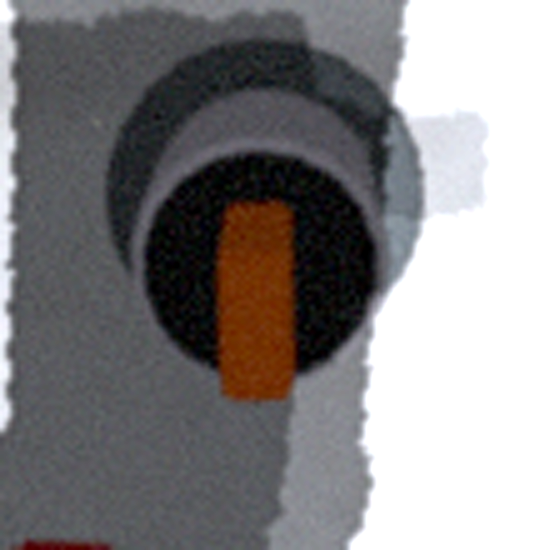

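View pics/w3bz.png

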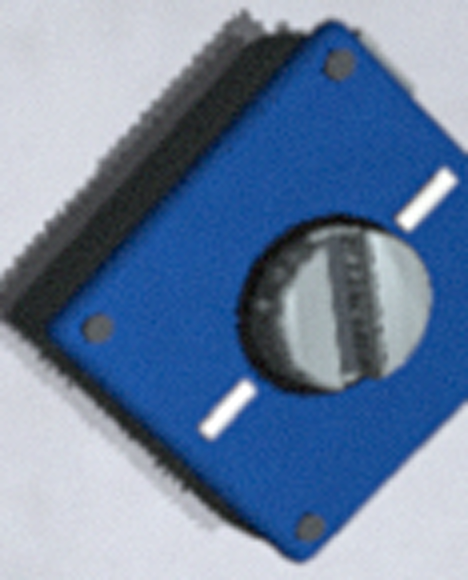

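```bash
python3 - <<'E'
from h import *
import pickle
I={n:pickle.load(open(n+'.pkl','rb'))[0] for n in ['w1','w2','w3']}
def z(o,f):return lambda x,y:(o[0]+(x+.5)/f-.5,o[1]+(y+.5)/f-.5)
A=z((170,100),4);B=z((255,85),4);C=z((395,60),4);D=z((50,150),5);E=z((190,130),5)
O={'b1':(A(252,74),B(288,69),C(340,64)),'b3':(A(304,521),B(308,522),C(310,525)),'b4':(A(54,332),B(68,328),C(97,328)),'m1':(A(365,204),B(393,201),C(427,200)),'m2':(A(196,408),B(209,408),C(228,410)),'screw':(A(282,309),B(308,309),C(357,308))}
P={}
for k,v in O.items():
    X,r=tri([(I[n],u) for n,u in zip(['w1','w2','w3'],v)]);P[k]=X
    print(k,X.round(4),np.round(r,4))
a=lambda v:np.degrees(np.arctan2(v[1],v[0]))
print('marks c',(P['m1']+P['m2'])/2,'diag c',(P['b1']+P['b3'])/2,a(P['m1']-P['m2']),a(P['b1']-P['b4']))
print('slot w2',a(onz(I['w2'],B(291,245),.050)-onz(I['w2'],B(322,378),.050)))
for k,u2,u3,h in [('top',D(111,370),E(257,318),.119),('flange',D(210,294),E(262,264),.075)]:
    X,r=tri([(I['w2'],u2),(I['w3'],u3)]);print(k,X.round(4),np.round(r,4),onz(I['w2'],u2,h).round(4),onz(I['w3'],u3,h).round(4))
w=lambda u:onz(I['w2'],D(*u),.119)
print('key yaw',a(w((68,303))-w((92,440))),a(w((132,297))-w((152,440))),a(onz(I['w3'],E(257,200),.08)-onz(I['w3'],E(258,398),.119)))
print('foot',onz(I['w3'],E(265,188),.0))
E
```

```text
b1 [ 0.6311 -0.2045  0.0457] [0.0001 0.0002 0.0001]
b3 [ 0.5083 -0.2466  0.0457] [0.0005 0.0001 0.0006]
b4 [ 0.5483 -0.1643  0.0447] [0.0004 0.0003 0.0001]
m1 [ 0.6036 -0.2425  0.046 ] [0.0001 0.0001 0.0001]
m2 [ 0.5353 -0.2087  0.0464] [0.     0.0001 0.    ]
screw [ 0.571  -0.226   0.0569] [0.0009 0.0009 0.0008]
marks c [ 0.56940477 -0.22562141  0.04619173] diag c [ 0.56969951 -0.22554195  0.0457315 ] -26.316545914890217 -25.8639772630127
slot w2 29.371692535482975
top [0.4653 0.0191 0.1172] [0.0009 0.0009] [0.4653 0.0181 0.119 ] [0.4666 0.0196 0.119 ]
flange [0.4652 0.019  0.0731] [0.0002 0.0002] [0.4658 0.0182 0.075 ] [0.4658 0.0192 0.075 ]
key yaw 14.063013924896072 12.69375067144938 14.426948216061417
foot [0.46640813 0.01975059 0.        ]
```

Triangulation agrees with the stated sizes:
- **Marks:** height 46 mm.
- **Screw top:** 57 mm, given as 59.
- **Handle top:** 117 mm, given as 119.
- **Flange:** 73 mm, given as 75.

The key axis is at (0.4655, 0.019) with yaw about 13.5°. The blue case centre is at (0.5695, -0.2256) with its marks at -26°, and the slot is at about 31°. Going down to the key.

step_arm --delta_pos '[[-1.1,-0.28,1.0],[-1.1,-0.28,1.0],[0,0,3.0],[0,0,3.0],[0,0,3.0],[0,0,3.0],[0,0,2.5],[0,0,0]]' --rot '[[0,0,0],[0,0,0.6],[0,0,0],[0,0,0],[0,0,0],[0,0,0],[0,0,0],[0,0,0]]'

```text
time_s: 4.8
tcp_pos: [0.4651, 0.0164, 0.1129]
tcp_rot: [0.994, 0.105, -0.002, 0.0]
ft_force: [0.1, -0.6, 0.9]
opening: 0.0853
```

```bash
python3 w.py w4
```

```text
4.8 [0.4651 0.0164 0.1129] [ 9.944e-01  1.052e-01 -1.700e-03  4.000e-04] [-0.04  0.43 -0.13  2.12  0.1   0.6  -1.6 ] 0.042
```

View pics/w4.png

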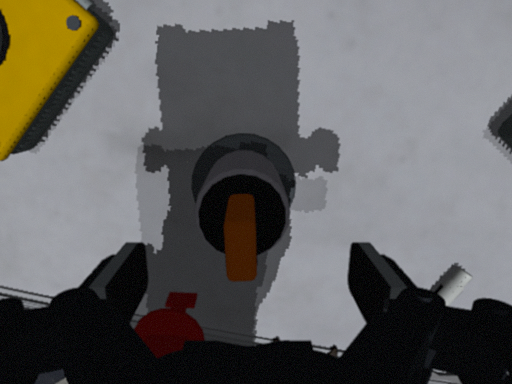

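step_arm --delta_pos '[[0.1,-0.25,0],[0,0,1.0],[0,0,1.0],[0,0,0.9],[0,0,0]]' --rot '[[0,0,-1.5],[0,0,0],[0,0,0],[0,0,0],[0,0,0]]'

```text
time_s: 5.48
tcp_pos: [0.4654, 0.021, 0.0845]
tcp_rot: [0.993, 0.12, -0.001, 0.0]
ft_force: [-0.9, -0.6, 0.0]
opening: 0.0848
```

step_arm --delta_pos '[[0,0,0],[0,0,0],[0,0,0],[0,0,0],[0,0,0],[0,0,0]]' --rot '[[0,0,0],[0,0,0],[0,0,0],[0,0,0],[0,0,0],[0,0,0]]' --hand 0.8

```text
time_s: 6.22
tcp_pos: [0.4661, 0.0211, 0.0856]
tcp_rot: [0.993, 0.119, 0.0, -0.0]
ft_force: [-0.0, -0.3, 5.4]
opening: 0.0133
```

```bash
python3 w.py w5; python3 -c "
from workcell import *
s=read_state();print(s['opening'],s['ft_force'],s['moment'])"
```

```text
6.225 [0.4661 0.0211 0.0856] [ 9.928e-01  1.195e-01  2.000e-04 -0.000e+00] [-0.06  0.48 -0.13  2.14  0.12  0.52 -1.6 ] 0.003
0.013193619546722631 [-1.36615889 -0.22264437  5.92366972] [-0.04756196  0.15034395  0.01587352]
```

View pics/w5.png

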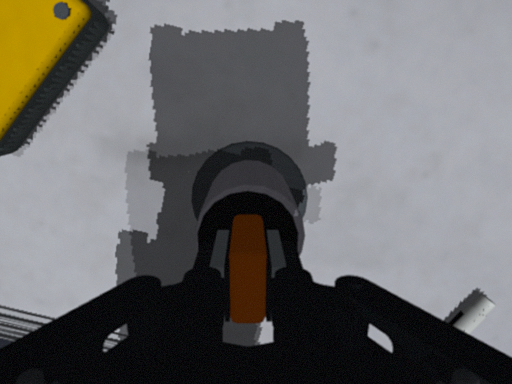

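The handle is between the pads at an opening of 13 mm (nominal 14), and the grasp looks central. Lifting straight up.

step_arm --delta_pos '[[0,0,-0.5],[0,0,-1.0],[0,0,-1.5],[0,0,-1.5],[0,0,-1.5],[0,0,-2],[0,0,-2.0],[0,0,-1]]' --rot '[[0,0,0],[0,0,0],[0,0,0],[0,0,0],[0,0,0],[0,0,0],[0,0,0],[0,0,0]]'

```text
time_s: 7.28
tcp_pos: [0.4663, 0.0211, 0.1967]
tcp_rot: [0.993, 0.119, 0.001, 0.0]
ft_force: [-0.2, 0.1, -1.4]
opening: 0.0131
```

```bash
python3 w.py w6; python3 -c "
from h import *
s=read_state();print(s['opening'],s['ft_force'],s['moment'])
save(snapshot('scene'),'s6');save(snapshot('top'),'t6')"
python3 m.py s6 200 110 120 110 5 1.6;python3 m.py t6 200 130 100 100 5 1.6
```

```text
7.275 [0.4663 0.0211 0.1967] [9.928e-01 1.194e-01 8.000e-04 0.000e+00] [-0.03  0.31 -0.16  2.01  0.07  0.82 -1.55] 0.2
0.013351049255008896 [0.13116085 0.30611347 0.83341635] [ 0.01863127 -0.09455477 -0.00768274]
```

View pics/w6.png

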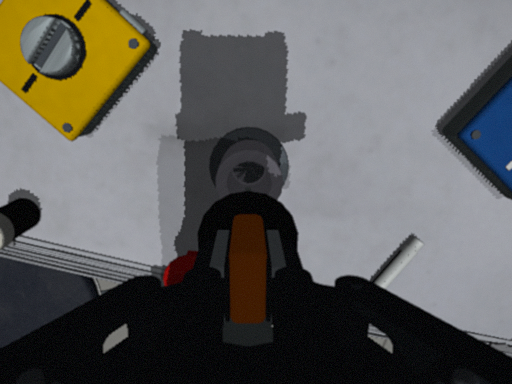

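View pics/s6z.png

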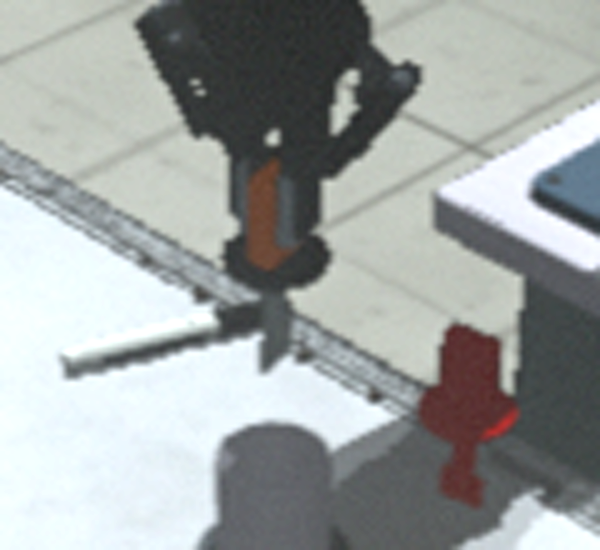

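```bash
python3 -c "
from h import *
i=camera_info('scene')
for z in (.126,.144,.181):
  p=proj(i,[.4663,.0211,z]);print(z,(p-[200,110])*5)
"
```

```text
0.126 [272.20121407 354.1496014 ]
0.144 [272.43324807 322.1878879 ]
0.181 [272.92461064 254.40294627]
```

View pics/t6z.png

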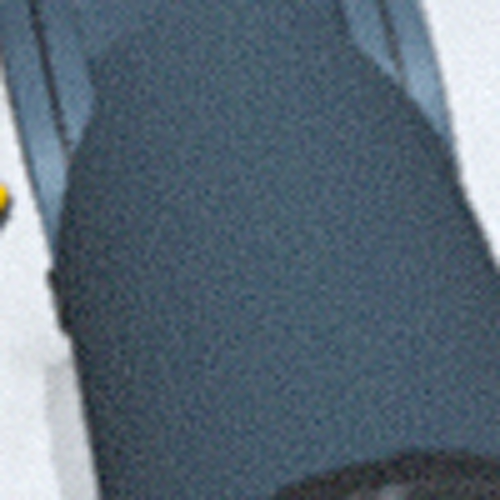

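step_arm --delta_pos '[[0.52,3.3,0],[0.52,3.3,0],[0.52,3.3,0],[0.52,3.3,0],[0.52,3.3,0],[0.52,3.3,0],[0.52,3.3,0],[0.52,3.3,0]]' --rot '[[0,0,0],[0,0,0],[0,0,0],[0,0,0],[0,0,0],[0,0,0],[0,0,0],[0,0,0]]'

```text
time_s: 8.43
tcp_pos: [0.5689, -0.2264, 0.194]
tcp_rot: [0.993, 0.12, -0.001, -0.0]
ft_force: [0.2, -0.4, -1.3]
opening: 0.0131
```

step_arm --delta_pos '[[0,0,0],[0,0,0],[0,0,0],[0,0,0]]' --rot '[[0,0,-6],[0,0,-6],[0,0,-5.5],[0,0,0]]'

```text
time_s: 8.93
tcp_pos: [0.5685, -0.2255, 0.1941]
tcp_rot: [0.963, 0.269, -0.001, -0.001]
ft_force: [0.5, -0.4, -0.8]
opening: 0.0131
```

```bash
python3 w.py w7; python3 -c "
from h import *
save(snapshot('scene'),'s7');save(snapshot('top'),'t7')"
python3 m.py s7 110 90 120 120 5 1.6
```

```text
8.925 [ 0.5685 -0.2255  0.1941] [ 9.632e-01  2.688e-01 -7.000e-04 -6.000e-04] [ 0.42  0.52 -0.18  1.66  0.11  0.98 -0.83] 0.046
```

View pics/w7.png

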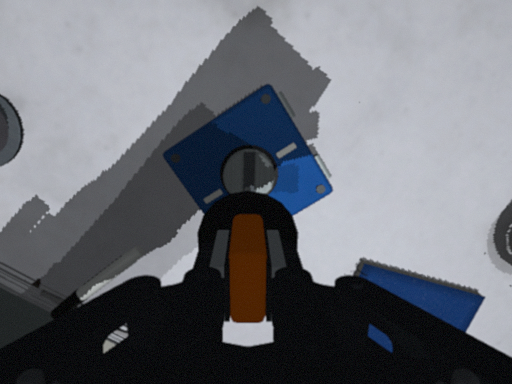

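View pics/s7z.png

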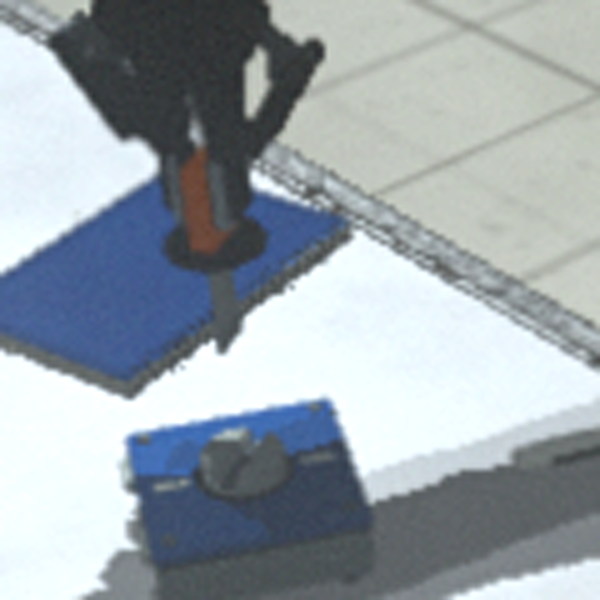

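```bash
python3 m.py w7 190 120 130 100 6 2
```

```text
(no output)
```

View pics/w7z.png

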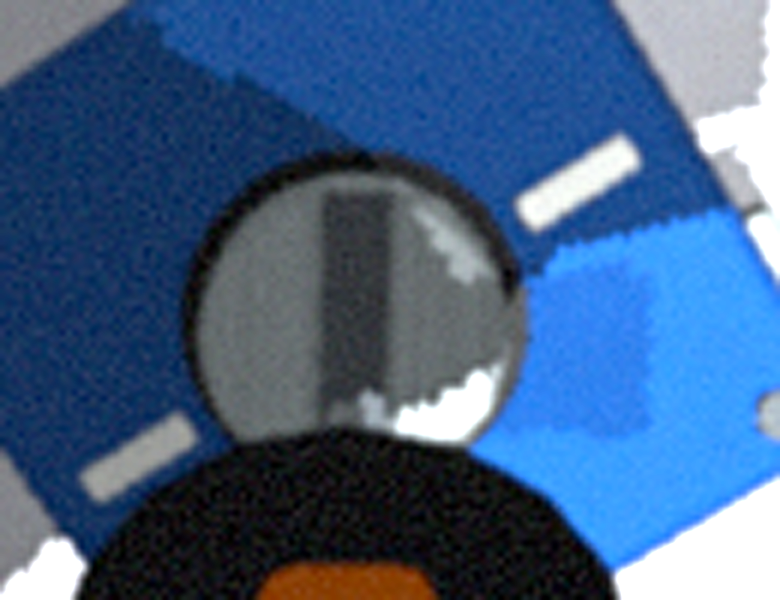

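```bash
python3 - <<'E'
from h import *
import pickle
from scipy.spatial.transform import Rotation as Ro
i,s=pickle.load(open('w7.pkl','rb'));R=Ro.from_quat(s['tcp_rot']).as_matrix()
z=lambda x,y:(190+(x+.5)/6-.5,120+(y+.5)/6-.5)
a=lambda v:np.degrees(np.arctan2(v[1],v[0]))
p,q=onz(i,z(356,200),.049),onz(i,z(352,400),.049)
print('slot',a(p-q),'tool',a(R[:,0]))
t=s['tcp_pos']
for x in(p,q): print(R.T@(x-t))
m1,m2=onz(i,z(578,182),.045),onz(i,z(138,455),.045);print((m1+m2)/2,a(m1-m2), R.T@((m1+m2)/2-t))
E
```

```text
slot 30.14239206949499 tool 31.184996489438586
[0.01948135 0.0011526  0.14512474]
[-0.00986641  0.00061855  0.14515484]
[ 0.56960938 -0.22563364  0.045     ] -26.31294969374692 [0.00101864 0.00090589 0.14914355]
```

The slot is at 30.1°, the tool at 31.2°, and the lateral offset is about 1 mm each way. Correcting that and descending.

step_arm --delta_pos '[[0.1,0.1,1.5],[0,0,1.5],[0,0,1.5],[0,0,0.7],[0,0,0]]' --rot '[[0,0,0.5],[0,0,0],[0,0,0],[0,0,0],[0,0,0]]'

```text
time_s: 9.7
tcp_pos: [0.5701, -0.2258, 0.1426]
tcp_rot: [0.964, 0.265, -0.001, -0.0]
ft_force: [-0.4, 0.8, -0.8]
opening: 0.0132
```

```bash
python3 w.py w8; python3 -c "
from h import *
save(snapshot('scene'),'s8')"
python3 m.py s8 110 90 120 120 5 1.6
```

```text
9.7 [ 0.5701 -0.2258  0.1426] [ 9.643e-01  2.649e-01 -5.000e-04 -4.000e-04] [ 0.41  0.57 -0.17  1.71  0.12  0.87 -0.85] 0.017
```

View pics/s8z.png

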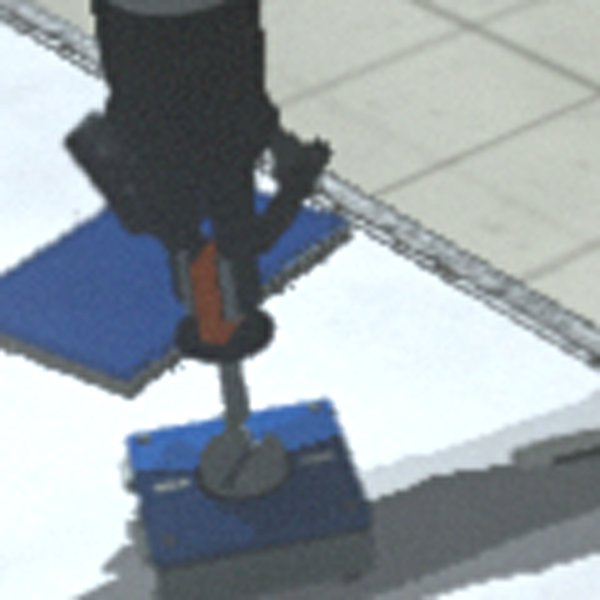

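```bash
python3 -c "
from h import *
i=camera_info('scene')
for z in (.072,.09,.128,.132,.176):
  p=proj(i,[.5701,-.2258,z]);print(z,(p-[110,90])*5)
"
```

```text
0.072 [235.0947324 420.2148913]
0.09 [230.83089895 391.12274394]
0.128 [221.61880379 327.93824046]
0.132 [220.63221748 321.14421654]
0.176 [209.56287307 244.54792251]
```

The key matches a vertical projection, with the blade just above the head. Descending slowly.

step_arm --delta_pos '[[-0.03,0,0.4],[0,0,0.4],[0,0,0.3],[0,0,0.3],[0,0,0]]' --rot '[[0,0,0],[0,0,0],[0,0,0],[0,0,0],[0,0,0]]'

```text
time_s: 10.42
tcp_pos: [0.57, -0.226, 0.129]
tcp_rot: [0.964, 0.265, -0.0, -0.0]
ft_force: [-0.4, -0.4, -1.6]
opening: 0.0132
```

step_arm --delta_pos '[[0,0,0.3],[0,0,0.2],[0,0,0.15],[0,0,0]]' --rot '[[0,0,0],[0,0,0],[0,0,0],[0,0,0]]'

```text
time_s: 10.92
tcp_pos: [0.5701, -0.226, 0.1227]
tcp_rot: [0.964, 0.265, -0.0, -0.0]
ft_force: [-0.3, -1.0, -1.0]
opening: 0.0134
```

```bash
python3 w.py w9; python3 -c "
from h import *
s=read_state();print(s['ft_force'],s['moment'],s['opening'])
save(snapshot('scene'),'s9')"
python3 m.py s9 110 90 120 120 5 1.6
```

```text
10.925 [ 0.5701 -0.226   0.1227] [ 9.643e-01  2.649e-01 -1.000e-04 -1.000e-04] [ 0.41  0.6  -0.17  1.73  0.13  0.82 -0.85] 0.003
[-0.37594718 -0.61834523 -0.82084532] [-0.02224575  0.06630372 -0.04288841] 0.013070049701824661
```

View pics/s9z.png

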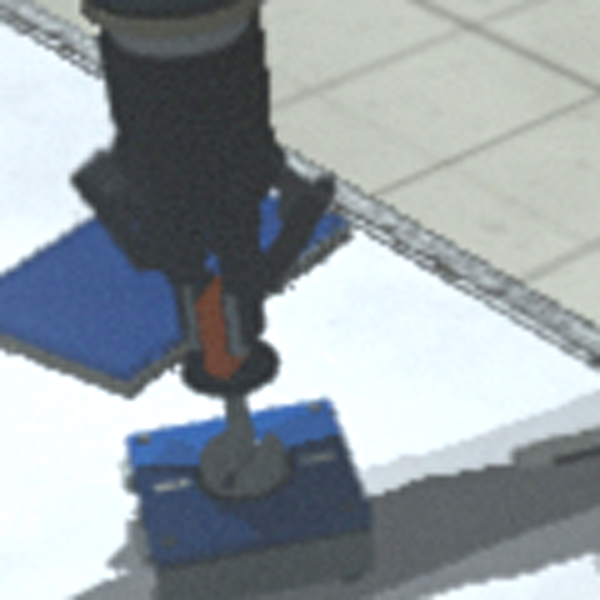

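There's no contact force and the blade has dropped below the head's top, so it is in the slot. I'll feel for the floor.

step_arm --delta_pos '[[0,0,0.1],[0,0,0.1],[0,0,0]]' --rot '[[0,0,0],[0,0,0],[0,0,0]]'

```text
time_s: 11.4
tcp_pos: [0.5701, -0.226, 0.1207]
tcp_rot: [0.964, 0.265, -0.0, -0.0]
ft_force: [0.5, -0.7, -0.1]
opening: 0.0136
```

step_arm --delta_pos '[[0,0,0.1],[0,0,0.1],[0,0,0]]' --rot '[[0,0,0],[0,0,0],[0,0,0]]'

```text
time_s: 11.78
tcp_pos: [0.5703, -0.2261, 0.1196]
tcp_rot: [0.964, 0.265, 0.0, 0.0]
ft_force: [-2.1, -0.1, 7.3]
opening: 0.0131
```

The floor is felt at TCP z = 0.1196, which is where the key offset predicts it. I'll back off 1 mm and turn clockwise, which is +z about the tool.

step_arm --delta_pos '[[-0.05,0,-0.15],[0,0,0],[0,0,0],[0,0,0],[0,0,0],[0,0,0],[0,0,0],[0,0,0]]' --rot '[[0,0,0],[0,0,7],[0,0,7],[0,0,7],[0,0,7],[0,0,7],[0,0,7],[0,0,0]]'

```text
time_s: 12.78
tcp_pos: [0.5695, -0.2259, 0.1201]
tcp_rot: [0.995, -0.098, -0.0, -0.0]
ft_force: [-0.7, 0.3, -0.2]
opening: 0.0133
```

```bash
python3 -c "
from h import *
s=read_state();print(s['tcp_pos'],s['tcp_rot'],s['ft_force'],s['moment'],s['opening'],s['joint_positions'])"
```

```text
[ 0.56954389 -0.22593307  0.12011228] [ 9.95213531e-01 -9.77236115e-02 -3.49635474e-04 -3.96741832e-05] [-0.65646185  0.30203405 -0.19200757] [0.24070518 0.21110271 0.01575329] 0.013277532560154999 [ 0.27385584  0.59673549  0.04320181  1.74337598 -0.03364698  0.80289847
 -1.43356413]
```

step_arm --delta_pos '[[0,0,0],[0,0,0],[0,0,0],[0,0,0],[0,0,0]]' --rot '[[0,0,6],[0,0,6],[0,0,6],[0,0,5],[0,0,0]]'

```text
time_s: 13.4
tcp_pos: [0.5695, -0.2258, 0.1201]
tcp_rot: [0.956, -0.293, -0.0, -0.0]
ft_force: [-1.4, 1.6, 0.1]
opening: 0.0133
```

```bash
python3 w.py w10; python3 -c "
from h import *
s=read_state();print(s['tcp_pos'],s['tcp_rot'],s['ft_force'],s['moment'],s['opening'])
save(snapshot('scene'),'s10')"
python3 m.py s10 110 90 120 120 5 1.6
```

```text
13.4 [ 0.5695 -0.2258  0.1201] [ 9.561e-01 -2.931e-01 -4.000e-04 -2.000e-04] [ 0.2   0.6   0.16  1.75 -0.13  0.8  -1.75] 0.032
[ 0.5695658  -0.22577982  0.12014305] [ 9.56217719e-01 -2.92655937e-01 -3.72786558e-04 -1.92556163e-04] [-0.55995889  1.76275896  0.13781753] [0.592747   0.21422028 0.01695214] 0.012903489064996625
```

View pics/w10.png

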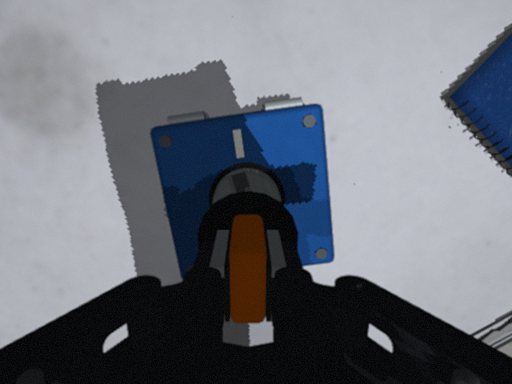

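View pics/s10z.png

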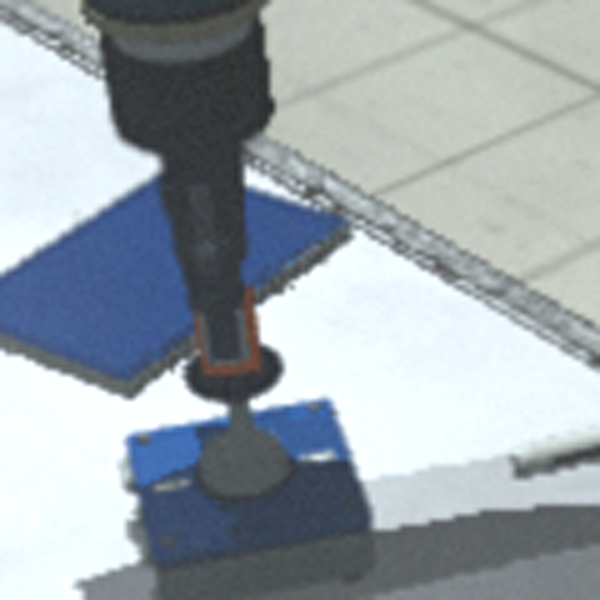

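step_arm --delta_pos '[[0,0,0],[0,0,0],[0,0,0]]' --rot '[[0,0,4],[0,0,4],[0,0,0]]'

```text
time_s: 13.88
tcp_pos: [0.5696, -0.2258, 0.1202]
tcp_rot: [0.933, -0.359, -0.0, -0.0]
ft_force: [-0.8, 3.1, -0.5]
opening: 0.0134
```

```bash
python3 w.py w11; python3 -c "
from h import *
s=read_state();print(s['tcp_pos'],s['tcp_rot'],s['ft_force'],s['moment'],s['opening'])"
python3 m.py w11 190 110 130 100 6 2
```

```text
13.875 [ 0.5696 -0.2258  0.1202] [ 9.332e-01 -3.594e-01 -3.000e-04 -2.000e-04] [ 0.18  0.61  0.2   1.75 -0.16  0.8  -1.86] 0.025
[ 0.5696161  -0.22584135  0.12014456] [ 9.33320053e-01 -3.59045316e-01 -3.08996665e-04 -2.11120539e-04] [-1.2147864   3.23844793 -1.27141626] [0.93193032 0.228088   0.0202791 ] 0.013443662293871256
```

View pics/w11z.png

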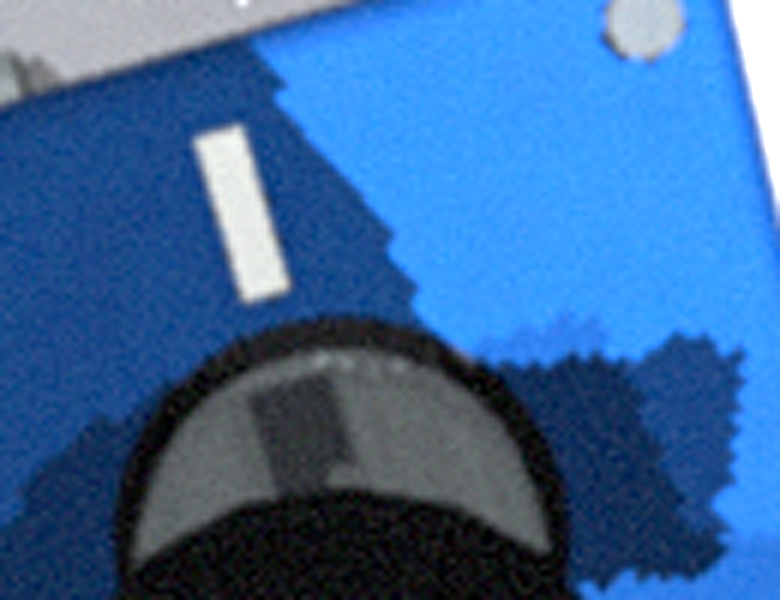

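```bash
python3 - <<'E'
from h import *
import pickle
i,s=pickle.load(open('w11.pkl','rb'))
z=lambda x,y:(190+(x+.5)/6-.5,110+(y+.5)/6-.5)
a=lambda v:np.degrees(np.arctan2(v[1],v[0]))
print('mark',a(onz(i,z(219,132),.045)-onz(i,z(267,297),.045)))
print('slot L',a(onz(i,z(254,408),.05)-onz(i,z(278,485),.05)),'R',a(onz(i,z(328,375),.05)-onz(i,z(353,455),.05)))
p=onz(i,z(290,390),.05);print('from c',a(p-np.array([.5695,-.2257,.05])))
E
```

```text
mark -26.614257338913905
slot L -25.86125758337091 R -25.24350494935729
from c -25.755621623180197
```

The slot is at -25.6° and the marks at -26.5°, so the screw is at its stop. I'll ease the key back within its play and lift.

step_arm --delta_pos '[[0,0,0],[0,0,0],[0,0,0],[0,0,-0.5],[0,0,-0.5],[0,0,-1],[0,0,-2],[0,0,-2]]' --rot '[[0,0,-4],[0,0,-5],[0,0,0],[0,0,0],[0,0,0],[0,0,0],[0,0,0],[0,0,0]]'

```text
time_s: 14.92
tcp_pos: [0.5697, -0.2264, 0.1815]
tcp_rot: [0.958, -0.286, 0.0, 0.0]
ft_force: [0.1, -0.3, -1.3]
opening: 0.0131
```

step_arm --delta_pos '[[0,0,-1.8],[0,0,0]]' --rot '[[0,0,0],[0,0,0]]'

```text
time_s: 15.18
tcp_pos: [0.5706, -0.2267, 0.2001]
tcp_rot: [0.958, -0.286, 0.002, 0.0]
ft_force: [0.1, 0.3, -1.4]
opening: 0.0128
```

```bash
python3 w.py w12; python3 -c "
from h import *
s=read_state();print(s['ft_force'],s['moment'],s['opening'])
save(snapshot('scene'),'s12')"
python3 m.py s12 110 90 120 120 5 1.6;python3 m.py w12 180 110 130 100 6 2
```

```text
15.175 [ 0.5706 -0.2267  0.2001] [ 9.581e-01 -2.864e-01  1.700e-03  1.000e-04] [ 0.19  0.52  0.17  1.66 -0.1   0.97 -1.75] 0.035
[-0.10339874  0.44675311 -1.86128863] [ 0.03249038 -0.01401401 -0.04417716] 0.01362416466834096
```

View pics/s12z.png

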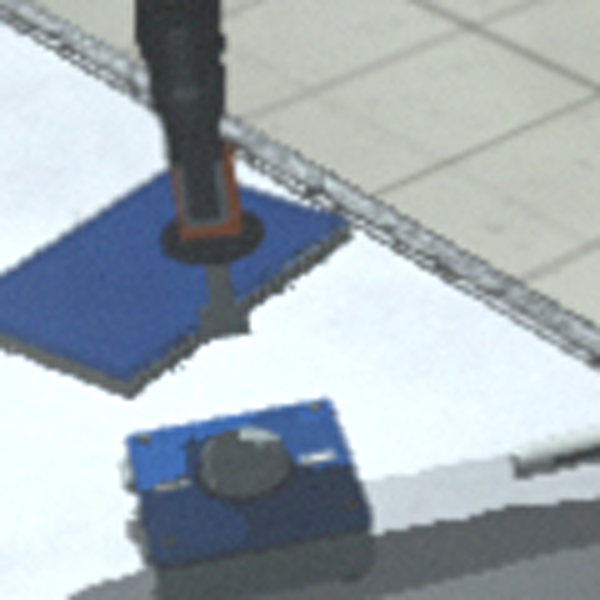

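View pics/w12z.png

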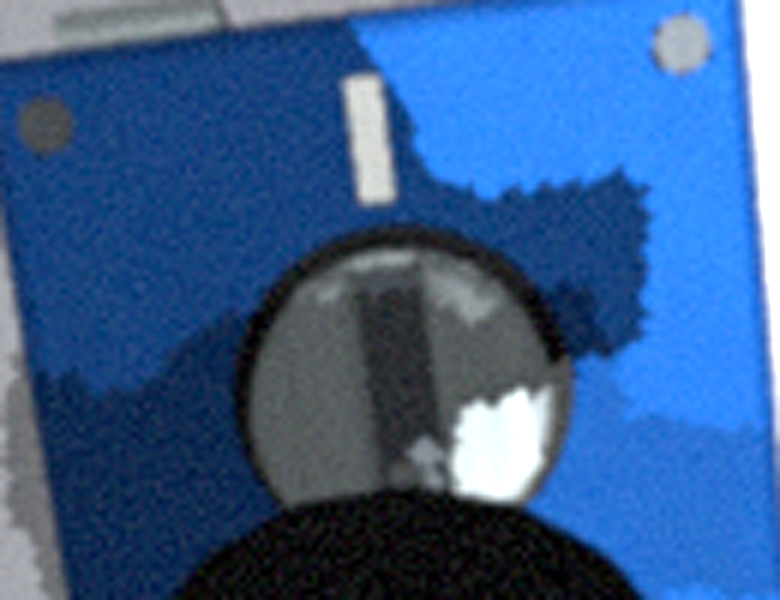

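The slot lines up with the marks and the key came out upright. Rotating back and returning over the stand.

step_arm --delta_pos '[[0,0,0],[0,0,0],[0,0,0],[0,0,0],[0,0,0],[0,0,0]]' --rot '[[0,0,-9.4],[0,0,-9.4],[0,0,-9.4],[0,0,-9.4],[0,0,-9.4],[0,0,0]]'

```text
time_s: 16.02
tcp_pos: [0.5692, -0.2263, 0.1974]
tcp_rot: [0.993, 0.119, -0.001, -0.0]
ft_force: [-0.6, -0.1, -0.5]
opening: 0.0134
```

step_arm --delta_pos '[[-0.54,-3.3,0],[-0.54,-3.3,0],[-0.54,-3.3,0],[-0.54,-3.3,0],[-0.54,-3.3,0],[-0.54,-3.3,0],[-0.54,-3.3,0],[-0.54,-3.3,0]]' --rot '[[0,0,0],[0,0,0],[0,0,0],[0,0,0],[0,0,0],[0,0,0],[0,0,0],[0,0,0]]'

```text
time_s: 17.02
tcp_pos: [0.4644, 0.0209, 0.198]
tcp_rot: [0.993, 0.117, -0.0, -0.0]
ft_force: [0.6, 0.8, -1.2]
opening: 0.0132
```

step_arm --delta_pos '[[0,0,0]]' --rot '[[0,0,0]]'

```text
time_s: 17.15
tcp_pos: [0.4642, 0.0222, 0.1981]
tcp_rot: [0.993, 0.119, -0.0, -0.001]
ft_force: [0.5, 0.0, -1.7]
opening: 0.0132
```

```bash
python3 w.py w13; python3 -c "
from h import *
save(snapshot('scene'),'s13')"
python3 m.py s13 200 110 120 120 5 1.6;python3 m.py w13 180 110 130 100 6 2.5
```

```text
17.15 [0.4642 0.0222 0.1981] [ 9.928e-01  1.195e-01 -3.000e-04 -5.000e-04] [-0.07  0.31 -0.1   2.01  0.04  0.82 -1.53] 0.046
```

View pics/s13z.png

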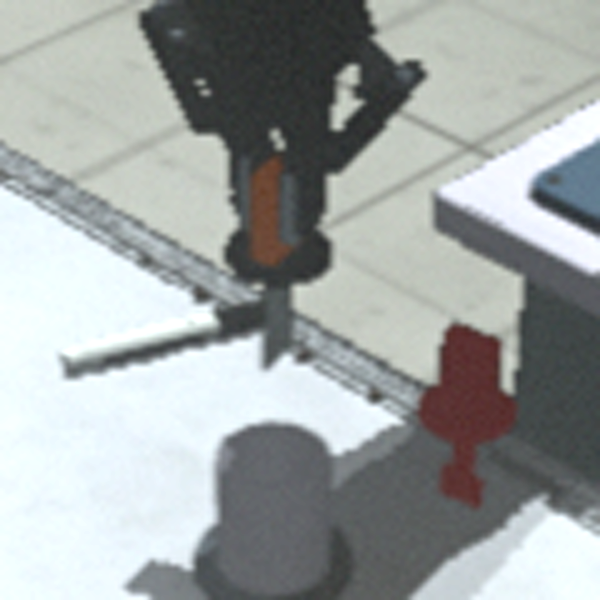

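View pics/w13z.png

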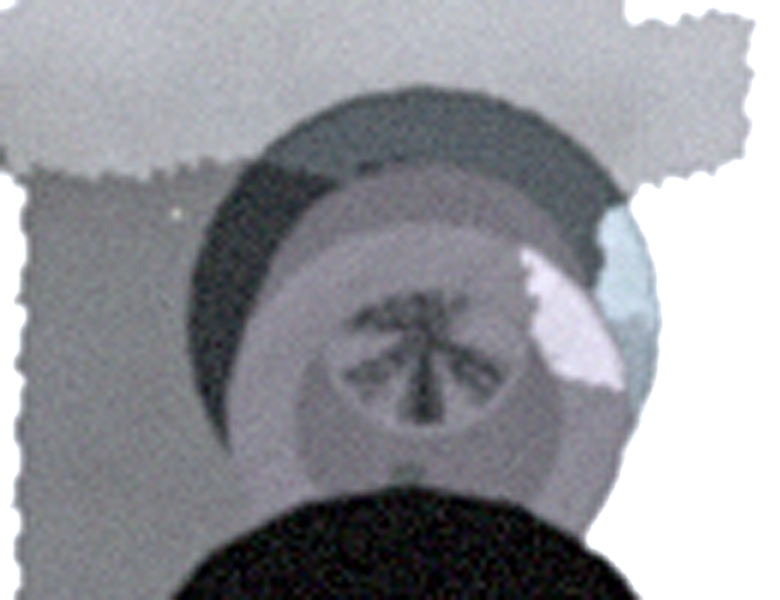

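```bash
python3 - <<'E'
from h import *
import pickle
from scipy.spatial.transform import Rotation as Ro
i,s=pickle.load(open('w13.pkl','rb'));R=Ro.from_quat(s['tcp_rot']).as_matrix()
z=lambda x,y:(180+(x+.5)/6-.5,110+(y+.5)/6-.5)
l,r,t=[onz(i,z(*u),.07) for u in [(229,420),(631,400),(428,222)]]
print(np.linalg.norm(l-r),(l+r)/2,t)
c=t-R[:,0]*.028;print('c',c,(R.T@(c-s['tcp_pos']))*100)
f=onz(i,z(424,88),0)-R[:,0]*.04;print('foot c',f)
E
```

```text
0.05475882447488461 [0.46642667 0.01965872 0.07      ] [0.4912774  0.02605415 0.07      ]
c [0.46407679 0.01941135 0.07001426] [-0.06903995  0.28768841 12.8116001 ]
foot c [4.63898970e-01 1.94762144e-02 2.03662450e-05]
```

step_arm --delta_pos '[[0.07,0.24,0],[0,0,2.0],[0,0,2.0],[0,0,0]]' --rot '[[0,0,0],[0,0,0],[0,0,0],[0,0,0]]'

```text
time_s: 17.75
tcp_pos: [0.4658, 0.0166, 0.1573]
tcp_rot: [0.993, 0.118, -0.001, 0.0]
ft_force: [-0.0, -0.6, -0.9]
opening: 0.0133
```

step_arm --delta_pos '[[0,0,1.0],[0,0,1.0],[0,0,1.0],[0,0,1.0],[0,0,1.0],[0,0,0.7],[0,0,0.5],[0,0,0]]' --rot '[[0,0,0],[0,0,0],[0,0,0],[0,0,0],[0,0,0],[0,0,0],[0,0,0],[0,0,0]]'

```text
time_s: 18.75
tcp_pos: [0.4663, 0.0177, 0.096]
tcp_rot: [0.993, 0.12, -0.0, -0.0]
ft_force: [0.3, -0.2, -0.4]
opening: 0.0133
```

step_arm --delta_pos '[[0,-0.15,0.2],[0,0,0.3],[0,0,0.3],[0,0,0.1],[0,0,0]]' --rot '[[0,0,0],[0,0,0],[0,0,0],[0,0,0],[0,0,0]]'

```text
time_s: 19.38
tcp_pos: [0.466, 0.0192, 0.0872]
tcp_rot: [0.993, 0.119, -0.0, -0.0]
ft_force: [0.4, -0.5, -1.4]
opening: 0.0132
```

step_arm --delta_pos '[[0,0,0.15],[0,0,0.1],[0,0,0]]' --rot '[[0,0,0],[0,0,0],[0,0,0]]'

```text
time_s: 19.75
tcp_pos: [0.4661, 0.0192, 0.0856]
tcp_rot: [0.993, 0.119, 0.0, 0.0]
ft_force: [-3.2, -0.1, 11.9]
opening: 0.0134
```

```bash
python3 w.py w14; python3 -c "
from h import *
s=read_state();print(s['ft_force'],s['moment'])
save(snapshot('scene'),'s14')"
python3 m.py s14 200 150 120 100 5 1.6
```

```text
19.75 [0.4661 0.0192 0.0856] [9.928e-01 1.194e-01 4.000e-04 0.000e+00] [-0.08  0.48 -0.09  2.14  0.08  0.52 -1.56] 0.003
[-3.7391007  -0.15520985 12.68457626] [ 4.90660878e-04  6.95594407e-01 -1.95092117e-02]
```

View pics/s14z.png

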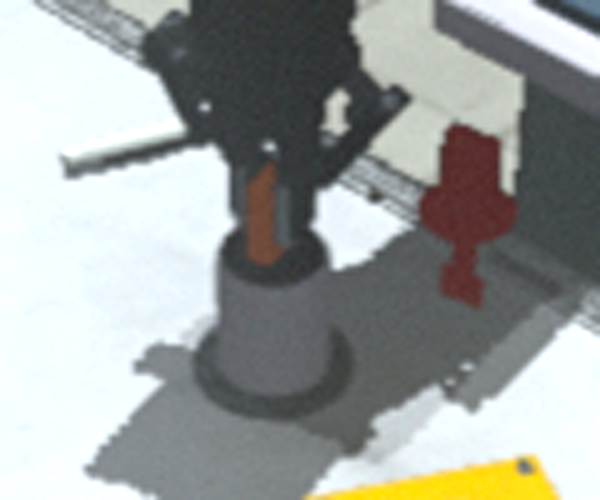

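The flange is seated on the rim at the same height as when I grasped it. Relieving the load and opening.

step_arm --delta_pos '[[0,0,-0.1],[0,0,0]]' --rot '[[0,0,0],[0,0,0]]'

```text
time_s: 20.1
tcp_pos: [0.4661, 0.0192, 0.0858]
tcp_rot: [0.993, 0.119, 0.0, -0.0]
ft_force: [0.1, -0.0, -1.3]
opening: 0.0131
```

step_arm --delta_pos '[[0,0,0],[0,0,0],[0,0,0],[0,0,0],[0,0,0],[0,0,0]]' --rot '[[0,0,0],[0,0,0],[0,0,0],[0,0,0],[0,0,0],[0,0,0]]' --hand 8.5

```text
time_s: 20.85
tcp_pos: [0.466, 0.0192, 0.0858]
tcp_rot: [0.993, 0.119, -0.0, -0.0]
ft_force: [0.3, -0.2, 0.6]
opening: 0.085
```

step_arm --delta_pos '[[0,0,-1],[0,0,-2],[0,0,-3],[0,0,-4],[0,0,-4],[0.5,0,-4],[1,0,-2],[0,0,0]]' --rot '[[0,0,0],[0,0,0],[0,0,0],[0,0,0],[0,0,0],[0,0,0],[0,0,0],[0,0,0]]'

```text
time_s: 21.85
tcp_pos: [0.4815, 0.023, 0.2877]
tcp_rot: [0.993, 0.12, 0.002, -0.0]
ft_force: [-0.4, 0.4, -0.7]
opening: 0.0849
```

```bash
python3 w.py w15; python3 -c "
from h import *
save(snapshot('scene'),'s15')"
python3 m.py s15 120 130 220 180 3 1.6
```

```text
21.85 [0.4815 0.023  0.2877] [ 9.928e-01  1.195e-01  1.900e-03 -1.000e-04] [-0.06  0.23 -0.1   1.84  0.03  1.07 -1.51] 0.065
```

View pics/w15.png

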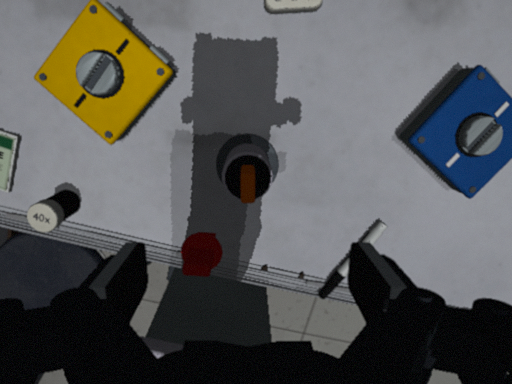

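View pics/s15z.png

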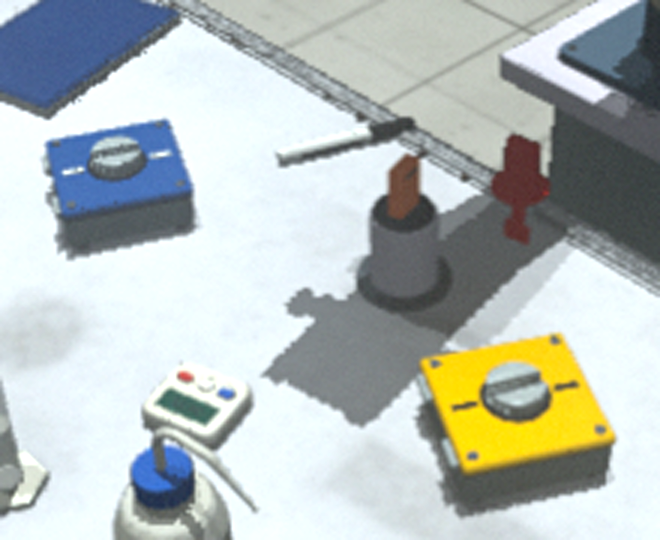

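The key stands upright in its stand, with the handle at (248,183) in w15. Both slots line up with their marks and the gripper is well clear. I'll check the numbers, then hand in.

```bash
cp w15.pkl w15b.pkl; cp pics/w15.png pics/w15b.png; python3 m.py w15 400 60 112 145 4 1.6;python3 m.py w15b 200 120 100 100 6 2
```

```text
(no output)
```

View pics/w15z.png

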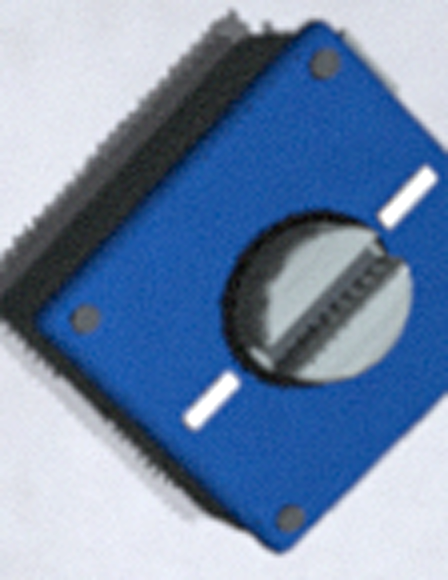

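View pics/w15bz.png

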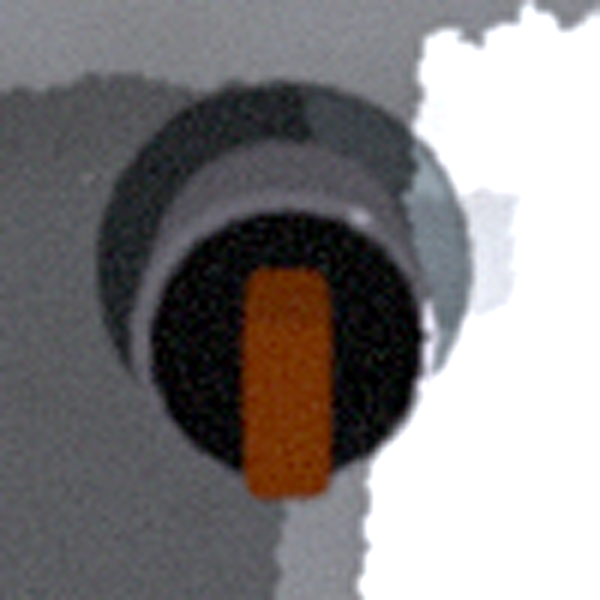

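```bash
python3 -c "
from workcell import *
print(close_job())"
```

```text
the job is handed in; nothing more can be done
None
```

I locked the blue case with the orange key, put the key back upright in its stand, and handed the job in at about 22 s of the 46 s allowed. No verdict was reported.

- **Seating:** The blade went into the slot and touched the floor with about 7 N, at the height the key's length predicts.
- **Turning:** I turned the key clockwise to about 16° past the marks. I then measured the slot at about -25.6° and the marks at about -26.5°, so they agree within about 1°. The wrist moment showed no clear rise at the stop, so the locked state rests on the camera measurement.
- **Final views:** After I let go, the blue slot was still parallel to its marks. The key was upright with its flange on the rim and roughly centred by eye. The yellow screw still lined up with its marks, and the red look-alike was not touched. The gripper was open about 20 cm above the stand.
- **Disagreements:** Camera heights came out about 1 to 2 mm off the stated sizes. Two estimates of the stand's axis differed by about 2 mm. Both are well inside the tolerances.

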